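Put the gauge cases away in one stack

ROBOT

A 7-joint arm with a two-finger parallel gripper is mounted at the origin on the work surface. World frame = base frame: x ahead of the robot, y to its left, z up, the work surface at z = 0. Lengths are in m, angles in rad, forces in N, time in s.
With the tool pointing down it reaches from about 0.425 to 0.925 m from the base axis. Payload 6.8 kg.
Tool frame: the origin (TCP) lies between the finger pads; the fingertips stand 22 mm ahead of it and the grasp point (between the pads) lies 3 mm ahead of it; z points along the fingers, y is the direction in which the jaws open and shut (so a half turn about z gives the same grasp; the last joint's range is limited). The gripper opens to 85 mm and grips with 20 to 120 N. Pads are 22 mm wide; open, the fingers measure 114 mm over their backs; the gripper's body (76 mm by 85 mm) begins 54 mm behind the grasp point. The pads swing forward as they close: fully open they stand 13 mm farther back than shut.
Start: joints at [1.167, 0.477, 0.022, 1.555, -0.011, 1.109, -0.083], TCP at [0.197, -0.646, 0.216] pointing down, gripper open.
Joint ranges: [-2.96, 2.96], [-0.34, 2.1], [-1.41, 1.46], [0.24, 2.44], [-1.37, 4.51], [0.17, 1.92], [-2.96, 2.96]. Speed limits (rad/s): [2.39, 2.39, 3.14, 3.14, 3.14, 3.14, 3.14].

INTERFACE

Orientations are given as a unit quaternion [w, x, y, z].
In Python, from station import bot gives the robot as it stands. The module is installed in compiled form; this text tells all that it offers.
- The arm moves only by the tool drive_tool, never from a script. Its argument "series" is one flat list of numbers, 7 for each row, row after row: the opening, from -1 (shut) to 1 (fully open), then the shift along the tool's x, y, z in mm, then the turn, a rotation vector about the tool's x, y, z in rad. In form: [jaw, x, y, z, wx, wy, wz, jaw, x, y, z, wx, wy, wz, ...]. A call has 1 to 12 rows; each row shifts and turns the commanded pose from where the row before left it, along the tool's axes as they then stand; what a row does not reach is not made up. A row lasts 1/8 s, in which the tool goes at most 62.5 mm and 10.7 degrees, less where a joint would pass 70% of its speed; a pose out of reach is approached as far as the arm can. A call with a gripper value outside its range is refused whole. The fingers move at their own pace and stop on an object; "force" is the grip in N (left out, the last holds). Time passes only in rows, so rows that do not move let the fingers close. It gives the time, the measured TCP pose, the force and the opening at its end, in the units of the state.
- bot.get_obs(): the state, without advancing time (a new reading comes with each control period).
- bot.read_camera(name): name is "side" or "top"; returns a dict with "pixels" (480x640x3 uint8, blue, green, red), "camera_matrix" (3x3 intrinsics, pixels), "rvec" (rotation vector, rad) and "tvec" (3), from world to camera coordinates, as OpenCV has them. Camera axes: x right, y down, z forward; pixel columns grow to the right and rows downward; lengths in m; the calibration is good to about 2 mm. A picture is of the moment at which its call begins. There is no depth.
- bot.hand_in(): hands the job in, once; it reports no verdict.
The state is a dict: "t": time; "q": joint angles; "joint_vel": joint speeds; "joint_torque": joint torques, N m; "eef_pos": TCP position; "tool_rot": TCP orientation; "contact_force": force on the tool from outside, world axes, zero at the start; "torque": the same for the moment, N m; "gripper_width": opening from 0.0 (shut) to 1.0 (fully open).
Only numpy, scipy, OpenCV 4.12 (cv2) and the standard library are available. Lean on these libraries where they do the work, as an engineer would, in place of code of your own. Each camera call takes 0.05 s, during which the arm holds its last target. There are 200 camera calls.

TASK

Tidy the measuring bench by stacking the three oblong dark gauge cases into one column, on the largest case where it stands: first set the middle-sized case on the largest, then the smallest on the middle-sized one. Each case sits flat, centred on the one below with its long side along that one's long side (either way round), is lowered into place rather than dropped, and the largest case is not shoved from its place.

Things in the scene. Friction and masses are not known exactly. Their poses are not given: they have to be found in the camera images.
- large_case_centre (a point): centre (half-way up) of the largest hard case: a closed oblong box of dark charcoal plastic with a thin grey seam, small steel latches and a blank white label on its flat lid, 150 mm long (its x axis), 100 mm wide (its y axis), 50 mm high (its z axis, up). It stands loose on the table near the middle of the work area, weighs 1.3 kg and is the foot of the column; it stays there.
- medium_case_centre (a point): centre (half-way up) of the middle-sized hard case: a closed oblong box of dark charcoal plastic with a thin grey seam, small steel latches and a blank white label on its flat lid, 110 mm long (its x axis), 60 mm wide (its y axis), 50 mm high (its z axis, up). Loose on the table to the left or right, about 0.2 to 0.45 kg; grasp it across its width.
- small_case_centre (a point): centre (half-way up) of the smallest hard case: a closed oblong box of dark charcoal plastic with a thin grey seam, small steel latches and a blank white label on its flat lid, 80 mm long (its x axis), 46 mm wide (its y axis), 46 mm high (its z axis, up). Loose on the table to the left or right, about 0.12 to 0.25 kg; grasp it across its width. The flat square dark box near by (80 x 80 x 22 mm) is not one of them.
Mind the look-alikes: they are no part of the job. What is shaped like the part that bears medium_case_centre but turquoise is not meant.

How it is judged:
On the way, in this order (a step that is already met when the one before it is completed fails the run):
1. the middle-sized case rests squarely on the largest, let go (horizontal distance between medium_case_centre and large_case_centre below 0.016 m and angle between the x axis of medium_case_centre and the x axis of large_case_centre, either way round below 0.19 rad and z of medium_case_centre in the frame of large_case_centre between 0.044 and 0.056 m and angle between medium_case_centre's own z axis and vertical below 0.08 rad and contact force between the fingers and medium_case below 0.1 N and linear speed of medium_case below 0.02 m/s), for 0.2 s.
2. the smallest case rests squarely on the middle-sized one, let go (all of step 1 and horizontal distance between small_case_centre and medium_case_centre below 0.016 m and angle between the x axis of small_case_centre and the x axis of medium_case_centre, either way round below 0.19 rad and z of small_case_centre in the frame of medium_case_centre between 0.042 and 0.054 m and angle between small_case_centre's own z axis and vertical below 0.08 rad and contact force between the fingers and small_case below 0.1 N and linear speed of small_case below 0.02 m/s), for 0.2 s.
At the end, for the whole second after the job is handed in: Middle-sized case flat on the largest, smallest flat on the middle-sized: centres within 16 mm, long sides within 0.19 rad, tilt under 0.08 rad, height within 6 mm of resting, let go and at rest; the largest level and within 30 mm of its start (all of step 2 and distance of large_case_centre from where it was at the start of the episode below 0.03 m and angle between large_case_centre's own z axis and vertical below 0.08 rad); the robot touches nothing.
It fails at once if the largest case is shoved more than 30 mm from its place (distance of large_case_centre from where it was at the start of the episode above 0.03 m).
It fails at once if the middle-sized case is dropped (falls freely more than 20 mm above its place in the column) (height (world z) of medium_case_centre above 0.095 m and contact force between each of the arm, the fingers and medium_case below 0.01 N and linear speed of medium_case above 0.25 m/s).
It fails at once if the smallest case is dropped (falls freely more than 20 mm above its place in the column) (height (world z) of small_case_centre above 0.143 m and contact force between each of the arm, the fingers and small_case below 0.01 N and linear speed of small_case above 0.25 m/s).
It also fails if it takes over 48 s, if anything falls off the work surface, if the arm or the gripper's body presses on something with over 40 N, if the wrist force passes 120 N, or if a joint passes its speed limit or range.

## Working session

There is one attempt and no reset: what is moved stays moved. The work goes in short steps, Python scripts to look and compute and a tool call to move; the robot and the scene stay as the last step left them, time stands still between calls to the robot, and variables do not carry over. Pictures are saved under pics/ and viewed, about 8 in all and at most 12, crops included, and the job is handed in when it is done.

Besides the shell and the picture viewer there is one more tool, called after "Emit:" as name(argument=value, ...) on one line, values as JSON. drive_tool: Moves the arm, as the interface text tells. Its arguments: {"type":"object","properties":{"series":{"type":"array"},"force":{"type":"number"}},"required":["series"]}

```bash
mkdir -p pics
python3 - <<'E'
from station import bot
import cv2,numpy as np,pickle
o=bot.get_obs(); print(o)
d={}
for n in("top","side"):
    c=bot.read_camera(n); d[n]=c; cv2.imwrite(f"pics/{n}0.png",c["pixels"])
    R=cv2.Rodrigues(np.array(c["rvec"],float))[0]; print(n,(-R.T@np.ravel(c["tvec"])).round(3),R.round(2).tolist(),c["camera_matrix"])
pickle.dump(d,open("c0.pkl","wb"))
E
```

```text
{'t': 0.0, 'q': array([ 1.16689921,  0.47776646,  0.02230918,  1.55647971, -0.01150414,
        1.10931578, -0.08308623]), 'joint_vel': array([ 0.00035861, -0.00192509, -0.00055423, -0.00025006, -0.0008361 ,
        0.00087245, -0.00067503]), 'joint_torque': array([ 3.71720298e-04, -5.96434486e+01,  1.60819173e+00, -2.81191188e+01,
        1.24857546e-02,  9.49236477e-03, -3.96262266e-06]), 'eef_pos': array([ 0.19657894, -0.64507133,  0.21483579]), 'tool_rot': array([-9.00162102e-04,  9.89078061e-01,  1.47389758e-01, -1.94152372e-04]), 'contact_force': array([-0.17319839, -0.61760425,  0.25921053]), 'torque': array([-0.06648208,  0.05190104, -0.00853712]), 'gripper_width': 1.0015565435162843}
top [ 0.464 -0.019  0.973] [[-0.02, -1.0, -0.02], [-1.0, 0.02, -0.08], [0.08, 0.02, -1.0]] [[506.01432578   0.         310.52520179]
 [  0.         506.01432578 244.43258662]
 [  0.           0.           1.        ]]
side [0.353 0.791 0.776] [[-0.98, -0.22, -0.0], [-0.14, 0.65, -0.75], [0.17, -0.73, -0.66]] [[587.48034848   0.         313.24076683]
 [  0.         587.48034848 239.11411612]
 [  0.           0.           1.        ]]
```

View pics/top0.png

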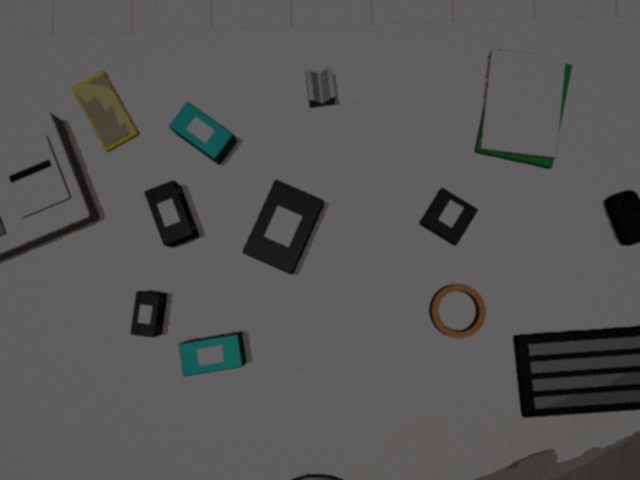

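View pics/side0.png

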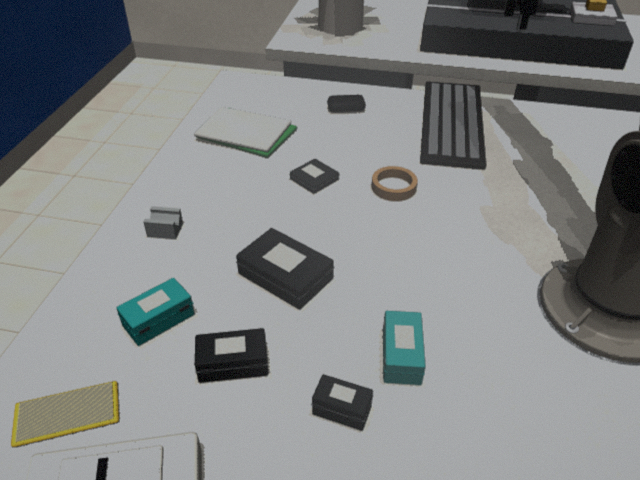

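The top view shows the large case at px (284,227), the medium one at (172,213) and the small one at (149,313). The flat square at (449,216) and the turquoise boxes at (203,132) and (212,355) are decoys. In the side view the three are at (285,265), (231,353) and (342,400).

```bash
cat > h.py <<'E'
import cv2,numpy as np
def ray(c,uv):
    R=cv2.Rodrigues(np.array(c["rvec"],float))[0]; t=np.ravel(c["tvec"])
    p=cv2.undistortPoints(np.array(uv,float).reshape(-1,1,2),np.array(c["camera_matrix"]),None).reshape(-1,2)
    return -R.T@t, np.c_[p,np.ones(len(p))]@R
def plane(c,uv,z):
    o,d=ray(c,uv); return o+d*((z-o[2])/d[:,2])[:,None]
def tri(ca,ua,cb,ub):
    o1,d1=ray(ca,[ua]);o2,d2=ray(cb,[ub]);d1=d1[0];d2=d2[0]
    s=np.linalg.lstsq(np.c_[d1,-d2],o2-o1,rcond=None)[0]
    a=o1+s[0]*d1;b=o2+s[1]*d2; return (a+b)/2,np.linalg.norm(a-b)
def comp(mask,px):
    n,l,s,c=cv2.connectedComponentsWithStats(mask.astype(np.uint8))
    ys,xs=np.nonzero(l); i=np.argmin((xs-px[0])**2+(ys-px[1])**2)
    k=l[ys[i],xs[i]]; return (l==k).astype(np.uint8),c[k],s[k,4]
def rect(m,c,z):
    h=max(cv2.findContours(m,cv2.RETR_EXTERNAL,cv2.CHAIN_APPROX_NONE)[0],key=len).reshape(-1,2)
    P=plane(c,h,z)[:,:2].astype(np.float32)*1000
    b=cv2.boxPoints(cv2.minAreaRect(P)); e=b[1]-b[0];f=b[2]-b[1]
    if np.linalg.norm(e)<np.linalg.norm(f): e,f=f,e
    return b.mean(0).round(1),np.linalg.norm(e).round(1),np.linalg.norm(f).round(1),np.degrees(np.arctan2(e[1],e[0]))%180
E
python3 - <<'E'
from h import *; import pickle
d=pickle.load(open("c0.pkl","rb"));T,S=d["top"],d["side"]
g={k:cv2.cvtColor(v["pixels"],6) for k,v in d.items()}
for n,pt,ps,z in(("L",(284,227),(285,259),.05),("M",(170,213),(231,345),.05),("S",(147,314),(342,393),.046)):
    r=[]
    for c,k,p in((T,"top",pt),(S,"side",ps)):
        v=g[k][p[1],p[0]]; m,cc,a=comp(g[k]>v*0.65,p); r.append(cc)
        if k=="top": print(n,v,"label",a,rect(m,c,z))
    print(n,"tri",tri(T,r[0],S,r[1]), "top",plane(T,r[0],z)[0].round(4),"side",plane(S,r[1],z)[0].round(4))
    b=g["top"]; print(" lid levels",np.percentile(b[pt[1]-30:pt[1]+30,pt[0]-25:pt[0]+25],[2,10,20,30,40,50,60,80]))
    for lo in (15,25,30,35):
        m,_,a=comp((b<80)&(b>=lo),(pt[0],pt[1]+15)); m=cv2.morphologyEx(m,cv2.MORPH_OPEN,np.ones((5,5),np.uint8)); print("  lid",lo,rect(m,T,z))
E
```

```text
L 95 label 932 (array([574.6,  48.7], dtype=float32), np.float32(63.4), np.float32(50.0), np.float32(154.90002))
L tri (array([0.57455016, 0.04863598, 0.05115745]), np.float64(0.0005460711785561162)) top [0.5744 0.0487 0.05  ] side [0.5752 0.0475 0.05  ]
 lid levels [17. 21. 23. 24. 25. 27. 38. 94.]
  lid 15 (array([571.9,  43.5], dtype=float32), np.float32(152.0), np.float32(113.3), np.float32(154.824))
  lid 25 (array([501. ,  20.5], dtype=float32), np.float32(27.1), np.float32(11.6), np.float32(160.28804))Traceback (most recent call last):
  File "<stdin>", line 12, in <module>
  File "h.py", line 17, in rect
    h=max(cv2.findContours(m,cv2.RETR_EXTERNAL,cv2.CHAIN_APPROX_NONE)[0],key=len).reshape(-1,2)
      ~~~^^^^^^^^^^^^^^^^^^^^^^^^^^^^^^^^^^^^^^^^^^^^^^^^^^^^^^^^^^^^^^^^^^^^^^^^
ValueError: max() iterable argument is empty
```

Run:
```python
from h import *; import pickle
d=pickle.load(open("c0.pkl","rb"));T,S=d["top"],d["side"]
g={k:cv2.cvtColor(v["pixels"],6) for k,v in d.items()}
for n,pt,ps,z in(("L",(284,227),(285,259),.05),("M",(170,213),(231,345),.05),("S",(147,314),(342,393),.046)):
    r=[]
    for c,k,p in((T,"top",pt),(S,"side",ps)):
        v=g[k][p[1],p[0]]; m,cc,a=comp(g[k]>v*0.65,p); r.append(cc)
        if k=="top": print(n,v,"label",a,rect(m,c,z))
    print(n,"tri",tri(T,r[0],S,r[1]), "side",plane(S,r[1],z)[0].round(4))
    for lo in (0,15,18):
        m,_,a=comp((g["top"]<60)&(g["top"]>=lo),(pt[0],pt[1]+15)); print("  lid",lo,rect(m,T,z))
```

```text
L 95 label 932 (array([574.6,  48.7], dtype=float32), np.float32(63.4), np.float32(50.0), np.float32(154.90002))
L tri (array([0.57455016, 0.04863598, 0.05115745]), np.float64(0.0005460711785561162)) side [0.5752 0.0475 0.05  ]
  lid 0 (array([572.5,  45.2], dtype=float32), np.float32(149.5), np.float32(106.8), np.float32(154.71465))
  lid 15 (array([572.5,  45.2], dtype=float32), np.float32(149.5), np.float32(106.8), np.float32(154.71465))
  lid 18 (array([572.5,  45.2], dtype=float32), np.float32(149.5), np.float32(106.8), np.float32(154.71465))
M 97 label 395 (array([605.6, 260.8], dtype=float32), np.float32(45.8), np.float32(30.1), np.float32(20.368568))
M tri (array([0.60570014, 0.26039682, 0.05172359]), np.float64(0.0010716203959754398)) side [0.6069 0.2592 0.05  ]
  lid 0 (array([602.5, 251.5], dtype=float32), np.float32(119.5), np.float32(74.1), np.float32(20.587934))
  lid 15 (array([602.5, 251.5], dtype=float32), np.float32(119.5), np.float32(74.1), np.float32(20.587934))
  lid 18 (array([602.5, 251.5], dtype=float32), np.float32(119.5), np.float32(74.1), np.float32(20.587934))
S 94 label 231 (array([419.5, 305.2], dtype=float32), np.float32(33.8), np.float32(23.0), np.float32(171.96811))
S tri (array([0.41996138, 0.30479496, 0.04758971]), np.float64(0.001100442968865059)) side [0.4207 0.3038 0.046 ]
  lid 0 (array([420.5, 294.2], dtype=float32), np.float32(84.1), np.float32(65.5), np.float32(172.01793))
  lid 15 (array([420.5, 294.2], dtype=float32), np.float32(84.1), np.float32(65.5), np.float32(172.01793))
  lid 18 (array([420.5, 294.2], dtype=float32), np.float32(84.1), np.float32(65.5), np.float32(172.01793))
```

Emit:
drive_tool(series=[1,44.5,-38.1,0,0,0,0,1,44.5,-38.1,0,0,0,0,1,44.5,-38.1,0,0,0,0,1,44.5,-38.1,0,0,0,0,1,44.5,-38.1,0,0,0,0,1,44.5,-38.1,0,0,0,0,1,44.5,-38.1,0,0,0,0,1,44.5,-38.1,0,0,0,0,1,44.5,-38.1,0,0,0,0], force=50)

```text
t: 1.23
eef_pos: [0.4805, -0.1993, 0.2157]
tool_rot: [0.0, 0.989, 0.147, -0.0]
contact_force: [-0.3, -0.7, -0.0]
gripper_width: 0.999
```

Emit:
drive_tool(series=[1,31.8,-50.4,0,0,0,0,1,31.8,-50.4,0,0,0,0,1,31.8,-50.4,0,0,0,0,1,31.8,-50.4,0,0,0,0,1,31.8,-50.4,0,0,0,0,1,31.8,-50.4,0,0,0,0,1,31.8,-50.4,0,0,0,0,1,31.8,-50.4,0,0,0,0,1,0,0,0,0,0,-0.062,1,0,0,0,0,0,0])

```text
t: 2.48
eef_pos: [0.6054, 0.2592, 0.2149]
tool_rot: [0.0, 0.984, 0.178, -0.001]
contact_force: [0.1, -0.7, -0.1]
gripper_width: 0.998
```

```bash
cat > go.py <<'E'
import sys,numpy as np
from station import bot
from scipy.spatial.transform import Rotation as Ro
def st(): 
    o=bot.get_obs(); R=Ro.from_quat(np.roll(o["tool_rot"],-1)); th=np.degrees(np.arctan2(R.as_matrix()[1,0],R.as_matrix()[0,0]))
    print("t%.2f"%o["t"],"p",(o["eef_pos"]*1000).round(1),"th%.1f"%th,"zax",R.as_matrix()[:,2].round(3),"F",o["contact_force"].round(1),"w%.3f"%o["gripper_width"],"q",o["q"].round(2)); return o,R
def to(x,y,z,th):
    o,R=st(); d=np.array([x,y,z])-o["eef_pos"]*1000
    print("tool shift",R.inv().apply(d).round(1))
    T=Ro.from_matrix(np.array([[np.cos(th),np.sin(th),0],[np.sin(th),-np.cos(th),0],[0,0,-1]]))
    print("turn",(R.inv()*T).as_rotvec().round(3))
if __name__=="__main__":
    a=[float(v) for v in sys.argv[1:]]; to(a[0],a[1],a[2],np.radians(a[3]))
E
python3 go.py 605.7 260.4 33 20.5
```

```text
t2.48 p [605.4 259.2 214.9] th20.5 zax [-0.001 -0.001 -1.   ] F [ 0.1 -0.7 -0.1] w0.998 q [-0.2   0.49 -0.42  1.57  0.21  1.13 -1.88]
tool shift [  1.   -1.1 181.9]
turn [0.    0.001 0.   ]
```

Emit:
drive_tool(series=[1,1,-1,40,0,0,0,1,0,0,40,0,0,0,1,0,0,40,0,0,0,1,0,0,35,0,0,0,1,0,0,27,0,0,0,1,0,0,0,0,0,0,-1,0,0,0,0,0,0,-1,0,0,0,0,0,0,-1,0,0,0,0,0,0,-1,0,0,0,0,0,0,-1,0,0,0,0,0,0,-1,0,0,0,0,0,0], force=50)

```text
t: 3.98
eef_pos: [0.607, 0.2606, 0.0347]
tool_rot: [-0.0, 0.984, 0.178, 0.001]
contact_force: [-1.1, -0.5, 6.5]
gripper_width: 0.005
```

Emit:
drive_tool(series=[-1,0,0,0,0,0,0,-1,0,0,-20,0,0,0,-1,0,0,-35,0,0,0,-1,0,0,-35,0,0,0,-1,0,0,-30,0,0,0,-1,0,0,0,0,0,0])

```text
t: 4.72
eef_pos: [0.6079, 0.2612, 0.1577]
tool_rot: [-0.001, 0.984, 0.178, 0.003]
contact_force: [-0.4, 0.1, -0.4]
gripper_width: -0.002
```

```bash
python3 - <<'E'
from station import bot
import cv2,pickle
d={}
for n in("top","side"):
    c=bot.read_camera(n); d[n]=c
pickle.dump(d,open("c1.pkl","wb")); cv2.imwrite("pics/b.png",cv2.hconcat([d["top"]["pixels"][60:400,60:400],d["side"]["pixels"][140:480,100:440]]))
E
python3 go.py 574.6 48.6 158 -25.2
```

```text
t4.83 p [606.2 260.  154.2] th20.5 zax [ 0. -0. -1.] F [ 0.2 -0.2 -0.6] w-0.001 q [-0.21  0.54 -0.41  1.63  0.25  1.02 -1.91]
tool shift [-103.6  187.    -3.8]
turn [ 0.    -0.     0.798]
```

View pics/b.png

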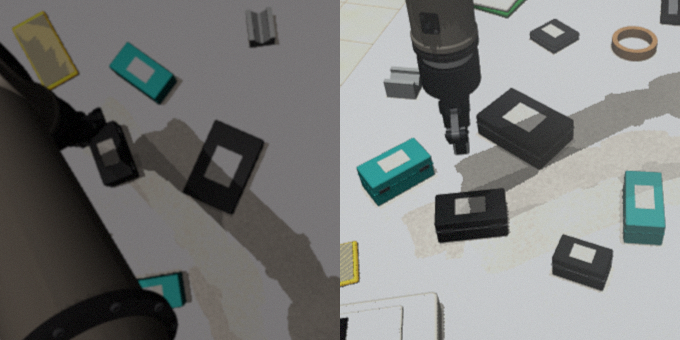

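The jaws closed on nothing. The case is still at its old pixel position (side label ≈ (230,346)), and the gripper tip shows at side ≈ (220,290), top ≈ (155,188). I'll compare these pixels with where the TCP should project.

Run:
```python
from h import *; import pickle
d=pickle.load(open("c1.pkl","rb"))
o=np.array([.6062,.260,.1542]); 
for k in d:
    c=d[k]; P=[o,o-[0,0,.022],o-[0,0,.104],o+[.0,0,.054]]
    print(k,cv2.projectPoints(np.array(P),c["rvec"],c["tvec"],np.array(c["camera_matrix"]),None)[0].reshape(-1,2).round(0).tolist())
    print(np.abs(c["rvec"]-pickle.load(open("c0.pkl","rb"))[k]["rvec"]).max())
T,S=d["top"],d["side"]
im=cv2.hconcat([cv2.resize(T["pixels"][140:260,110:230],(400,400)),cv2.resize(S["pixels"][190:390,130:330],(400,400))])
im=cv2.convertScaleAbs(im,alpha=1.8); cv2.imwrite("pics/c.png",im)
```

```text
top [[149.0, 203.0], [154.0, 205.0], [168.0, 212.0], [138.0, 197.0]]
0.0
side [[223.0, 300.0], [225.0, 310.0], [230.0, 345.0], [219.0, 273.0]]
0.0
```

View pics/c.png

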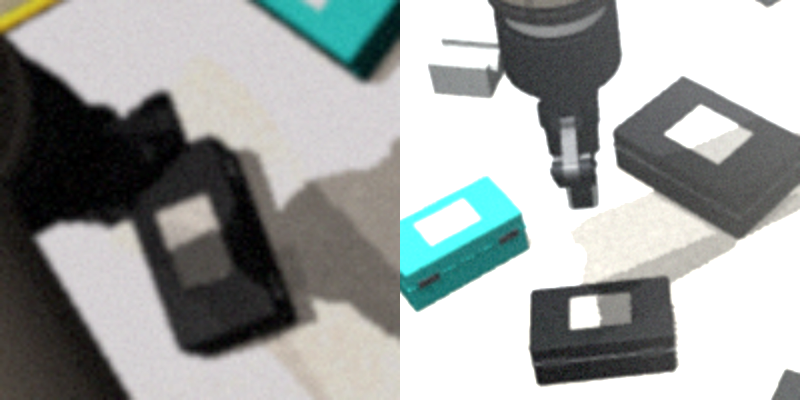

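```bash
python3 - <<'E'
from h import *; import pickle
d=pickle.load(open("c1.pkl","rb"))
print(tri(d["top"],(163,176),d["side"],(221,292)))
print(tri(d["top"],(160,172),d["side"],(221,292)))
E
python3 go.py 0 0 0 0
```

```text
(array([0.63554072, 0.23663914, 0.14446531]), np.float64(0.03299803447534539))
(array([0.63777128, 0.23962014, 0.14849049]), np.float64(0.04029428201430088))
t4.83 p [606.2 260.  154.2] th20.5 zax [ 0. -0. -1.] F [ 0.2 -0.2 -0.6] w-0.001 q [-0.21  0.54 -0.41  1.63  0.25  1.02 -1.91]
tool shift [-658.9   31.3  154.1]
turn [ 0.    -0.     0.358]
```

Run:
```python
import cv2,pickle,numpy as np
d=pickle.load(open("c1.pkl","rb"))
f=lambda i:(255*np.clip(i/255/.35,0,1)**.5).astype(np.uint8)
a=cv2.resize(d["top"]["pixels"][130:250,70:190],(480,480),interpolation=2); b=cv2.resize(d["side"]["pixels"][140:380,150:310],(320,480))
cv2.imwrite("pics/d.png",cv2.hconcat([f(a),f(b)]))
```

```text
(no output)
```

View pics/d.png

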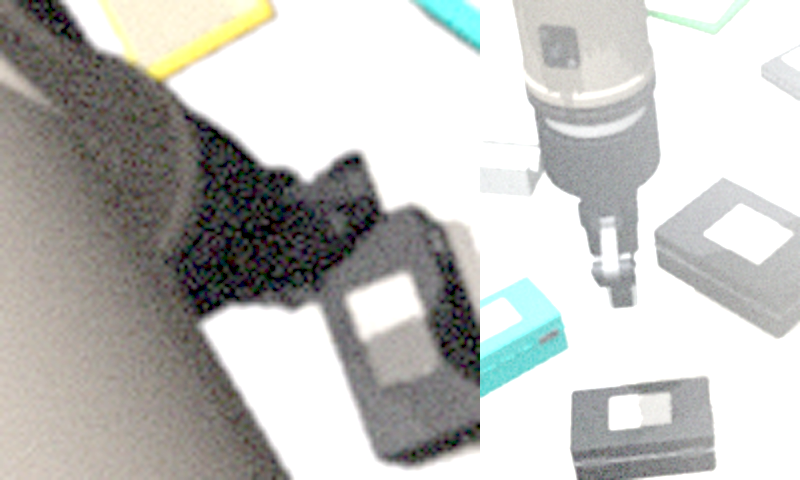

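Run:
```python
from h import *; import pickle
d=pickle.load(open("c1.pkl","rb"))
for a in((157,189),(156,196),(158,180)): print(tri(d["top"],a,d["side"],(221,292)))
print(plane(d["side"],[(221,292)],.132),plane(d["side"],[(221,292)],.17))
print(plane(d["top"],[(157,189)],.132),plane(d["top"],[(157,189)],.17))
```

```text
(array([0.62154977, 0.24578523, 0.15380362]), np.float64(0.014120724579500534))
(array([0.61489724, 0.24804095, 0.156077  ]), np.float64(0.0033494996339199397))
(array([0.62992798, 0.24321912, 0.15162232]), np.float64(0.028124660251320273))
[[0.62323414 0.22699007 0.132     ]] [[0.60729198 0.26027666 0.17      ]]
[[0.63300075 0.25467072 0.132     ]] [[0.62538283 0.24231451 0.17      ]]
```

The side tip pixel lies on the TCP's own x,y only if the tip is at z≈0.17. So the real fingertips sit about 38 mm higher than the reading implies, and the 6.5 N was the shut fingers touching the lid. I'll go down open, in stages, and check.

Emit:
drive_tool(series=[1,0,0,0,0,0,0,1,0,0,0,0,0,0,1,0,0,30,0,0,0,1,0,0,40,0,0,0,1,0,0,40,0,0,0,1,0,0,15,0,0,0,1,0,0,0,0,0,0])

```text
t: 5.7
eef_pos: [0.6057, 0.26, 0.028]
tool_rot: [0.0, 0.984, 0.178, -0.001]
contact_force: [-0.7, 0.1, 0.8]
gripper_width: 1.001
```

```bash
python3 go.py 605.7 260.4 -5 20.5
python3 - <<'E'
import cv2,pickle,numpy as np
from station import bot
d={n:bot.read_camera(n) for n in("top","side")}; pickle.dump(d,open("c2.pkl","wb"))
f=lambda i:(255*np.clip(i/255/.4,0,1)**.5).astype(np.uint8)
a=cv2.resize(d["top"]["pixels"][150:270,110:230],(400,400),interpolation=2); b=cv2.resize(d["side"]["pixels"][240:400,150:310],(400,400))
cv2.imwrite("pics/e.png",cv2.hconcat([f(a),f(b)]))
E
```

```text
t5.70 p [605.7 260.   28. ] th20.5 zax [-0.002 -0.001 -1.   ] F [-0.7  0.1  0.8] w1.001 q [-0.24  0.69 -0.37  1.7   0.32  0.81 -1.97]
tool shift [ 0.2 -0.3 33. ]
turn [0.    0.002 0.   ]
```

View pics/e.png

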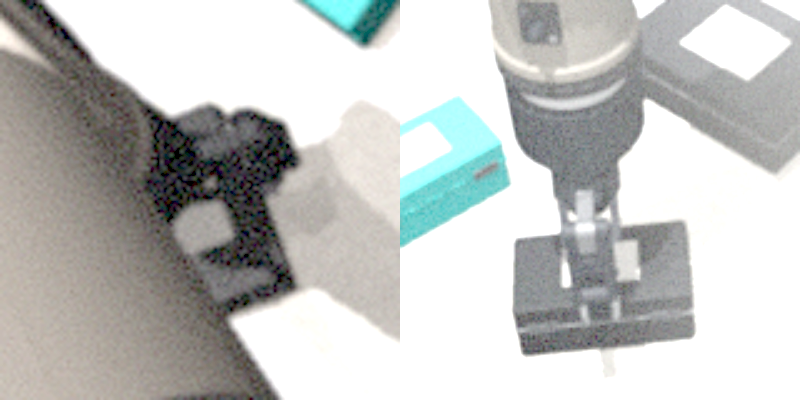

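Emit:
drive_tool(series=[1,0,0,6,0,0,0,1,0,0,6,0,0,0,1,0,0,0,0,0,0])

```text
t: 6.18
eef_pos: [0.6061, 0.2599, 0.0164]
tool_rot: [0.0, 0.984, 0.178, -0.0]
contact_force: [0.3, -0.3, 0.1]
gripper_width: 0.997
```

```bash
python3 - <<'E'
from h import *; import pickle
d=pickle.load(open("c2.pkl","rb"));c=d["side"]
# near finger: inner/outer offsets along case y, heights
a=np.radians(110.5);u=np.array([np.cos(a),np.sin(a)])
for off in(.0425,.057):
  for z in(.019,.057):
    P=np.r_[np.array([.6057,.26])+off*u,z]; Q=np.r_[np.array([.6057,.26])-off*u,z]
    print(off,z,[cv2.projectPoints(X,k["rvec"],k["tvec"],np.array(k["camera_matrix"]),None)[0].ravel().round(0).tolist() for k in(d["side"],d["top"]) for X in(P,Q)])
E
python3 go.py 605.7 260.4 -5 20.5
```

```text
0.0425 0.019 [[233.0, 380.0], [231.0, 337.0], [153.0, 223.0], [194.0, 206.0]]
0.0425 0.057 [[231.0, 365.0], [229.0, 322.0], [146.0, 220.0], [189.0, 203.0]]
0.057 0.019 [[233.0, 388.0], [231.0, 330.0], [146.0, 225.0], [201.0, 203.0]]
0.057 0.057 [[231.0, 373.0], [229.0, 315.0], [138.0, 223.0], [196.0, 200.0]]
t6.17 p [606.1 259.9  16.4] th20.5 zax [-0.001 -0.    -1.   ] F [ 0.3 -0.3  0.1] w0.997 q [-0.24  0.71 -0.36  1.71  0.33  0.79 -1.97]
tool shift [-0.2 -0.6 21.4]
turn [ 0.     0.001 -0.   ]
```

The seen tip at side (230,367) matches z≈0.057, which confirms the offset of about 38 mm. I'll carry on down and close.

Emit:
drive_tool(series=[1,0,0,7,0,0,0,1,0,0,7,0,0,0,1,0,0,7,0,0,0,-1,0,0,0,0,0,0,-1,0,0,0,0,0,0,-1,0,0,0,0,0,0,-1,0,0,0,0,0,0,-1,0,0,0,0,0,0])

```text
t: 7.18
eef_pos: [0.6063, 0.2601, -0.0042]
tool_rot: [0.0, 0.984, 0.178, -0.0]
contact_force: [-0.3, -0.8, -2.3]
gripper_width: 0.693
```

```bash
python3 go.py 605.7 260.4 -5 20.5
```

```text
t7.17 p [606.3 260.1  -4.2] th20.5 zax [-0. -0. -1.] F [-0.3 -0.8 -2.3] w0.693 q [-0.25  0.73 -0.35  1.71  0.34  0.76 -1.99]
tool shift [-0.4 -0.5  0.8]
turn [ 0.  0. -0.]
```

Emit:
drive_tool(series=[-1,0,0,-10,0,0,0,-1,0,0,-25,0,0,0,-1,0,0,-35,0,0,0,-1,0,0,-25,0,0,0,-1,0,0,-15,0,0,0,-1,0,0,0,0,0,0], force=60)

```text
t: 7.92
eef_pos: [0.6069, 0.2604, 0.1069]
tool_rot: [-0.0, 0.984, 0.178, 0.001]
contact_force: [0.4, -0.6, -3.4]
gripper_width: 0.697
```

```bash
python3 go.py 574.6 48.6 106 -25.2
```

```text
t7.92 p [606.9 260.4 106.9] th20.5 zax [ 0.002  0.001 -1.   ] F [ 0.4 -0.6 -3.4] w0.697 q [-0.22  0.6  -0.4   1.66  0.28  0.94 -1.93]
tool shift [-104.4  187.1    0.7]
turn [-0.001 -0.002  0.798]
```

Lifted: −3.4 N is about 0.35 kg, as it should be. Next I carry it over.

Emit:
drive_tool(series=[-1,-10,18,0,0,0,0,-1,-21,37.5,0,0,0,0,-1,-21,37.5,0,0,0,0,-1,-21,37.5,0,0,0,0,-1,-21,37.5,0,0,0,0,-1,-10,19,0,0,0,0,-1,0,0,0,0,0,0.16,-1,0,0,0,0,0,0.16,-1,0,0,0,0,0,0.16,-1,0,0,0,0,0,0.16,-1,0,0,0,0,0,0.158,-1,0,0,0,0,0,0])

```text
t: 9.43
eef_pos: [0.5738, 0.0487, 0.1052]
tool_rot: [0.0, 0.976, -0.217, -0.001]
contact_force: [0.0, 0.2, -3.0]
gripper_width: 0.702
```

```bash
python3 go.py 574.6 48.6 46 -25.2
```

```text
t9.43 p [573.8  48.7 105.2] th-25.1 zax [-0.001 -0.    -1.   ] F [ 0.   0.2 -3. ] w0.702 q [-0.03  0.45 -0.21  1.88  0.13  0.82 -2.31]
tool shift [ 0.8 -0.3 59.2]
turn [0.001 0.001 0.002]
```

Emit:
drive_tool(series=[-1,0.5,0,20,0,0,0,-1,0,0,18,0,0,0,-1,0,0,10,0,0,0,-1,0,0,5,0,0,0,-1,0,0,2,0,0,0,-1,0,0,2,0,0,0,-1,0,0,1,0,0,0,-1,0,0,0,0,0,0])

```text
t: 10.42
eef_pos: [0.575, 0.0484, 0.048]
tool_rot: [-0.0, 0.976, -0.218, 0.0]
contact_force: [-0.9, 0.0, -2.8]
gripper_width: 0.696
```

Emit:
drive_tool(series=[-1,0,0,1,0,0,0,-1,0,0,1,0,0,0,-1,0,0,0,0,0,0])

```text
t: 10.8
eef_pos: [0.5749, 0.0484, 0.0458]
tool_rot: [0.0, 0.976, -0.218, 0.0]
contact_force: [0.3, -0.2, -3.0]
gripper_width: 0.694
```

```bash
python3 go.py 574.6 48.6 46 -25.2
```

```text
t10.80 p [574.9  48.4  45.8] th-25.2 zax [ 0. -0. -1.] F [ 0.3 -0.2 -3. ] w0.694 q [-0.04  0.54 -0.2   1.91  0.16  0.7  -2.34]
tool shift [-0.3 -0.1 -0.2]
turn [ 0. -0. -0.]
```

Emit:
drive_tool(series=[-1,0,0,1,0,0,0,-1,0,0,0,0,0,0])

```text
t: 11.05
eef_pos: [0.575, 0.0484, 0.0457]
tool_rot: [0.0, 0.976, -0.218, 0.0]
contact_force: [-3.4, -1.4, 5.0]
gripper_width: 0.694
```

Emit:
drive_tool(series=[-1,0,0,1,0,0,0,-1,0,0,0,0,0,0])

```text
t: 11.3
eef_pos: [0.5749, 0.0484, 0.0457]
tool_rot: [0.0, 0.976, -0.218, 0.0]
contact_force: [-6.9, -1.7, 14.0]
gripper_width: 0.696
```

Contact. I'll release and rise.

Emit:
drive_tool(series=[-1,0,0,-1,0,0,0,1,0,0,0,0,0,0,1,0,0,0,0,0,0,1,0,0,0,0,0,0,1,0,0,0,0,0,0,1,0,0,-15,0,0,0,1,0,0,-40,0,0,0,1,0,0,-50,0,0,0,1,0,0,0,0,0,0])

```text
t: 12.42
eef_pos: [0.5782, 0.049, 0.1552]
tool_rot: [-0.002, 0.976, -0.218, 0.004]
contact_force: [0.2, -0.5, -0.6]
gripper_width: 0.998
```

```bash
python3 go.py 419.8 304.9 150 -8
```

```text
t12.43 p [578.2  49.  155.2] th-25.2 zax [ 0.009  0.001 -1.   ] F [ 0.2 -0.5 -0.6] w0.998 q [-0.02  0.39 -0.22  1.84  0.11  0.91 -2.3 ]
tool shift [-252.4 -163.9    4. ]
turn [-0.004 -0.009 -0.301]
```

Emit:
drive_tool(series=[1,-41.6,-27.7,0,0,0,0,1,-41.6,-27.7,0,0,0,0,1,-41.6,-27.7,0,0,0,0,1,-41.6,-27.7,0,0,0,0,1,-41.6,-27.7,0,0,0,0,1,-41.5,-27.5,0,0,0,0,1,0,0,0,0,0,-0.15,1,0,0,0,0,0,-0.15,1,0,0,0,0,0,0])

```text
t: 13.55
eef_pos: [0.4196, 0.3047, 0.1497]
tool_rot: [0.0, 0.998, -0.071, -0.0]
contact_force: [-0.3, 0.1, 0.1]
gripper_width: 1.0
```

```bash
python3 go.py 419.8 304.9 -7 -8
python3 - <<'E'
from h import *; import pickle
from station import bot
d={n:bot.read_camera(n) for n in("top","side")}; pickle.dump(d,open("c3.pkl","wb"))
f=lambda i:(255*np.clip(i/255/.5,0,1)**.6).astype(np.uint8)
cv2.imwrite("pics/f.png",cv2.hconcat([f(cv2.resize(d["top"]["pixels"][120:360,100:340],(400,400))),f(cv2.resize(d["side"]["pixels"][200:440,170:410],(400,400)))]))
E
```

```text
t13.55 p [419.6 304.7 149.7] th-8.1 zax [-0. -0. -1.] F [-0.3  0.1  0.1] w1.000 q [-0.41  0.33 -0.4   1.97  0.17  0.87 -2.62]
tool shift [  0.2  -0.3 156.7]
turn [ 0.     0.    -0.002]
```

View pics/f.png

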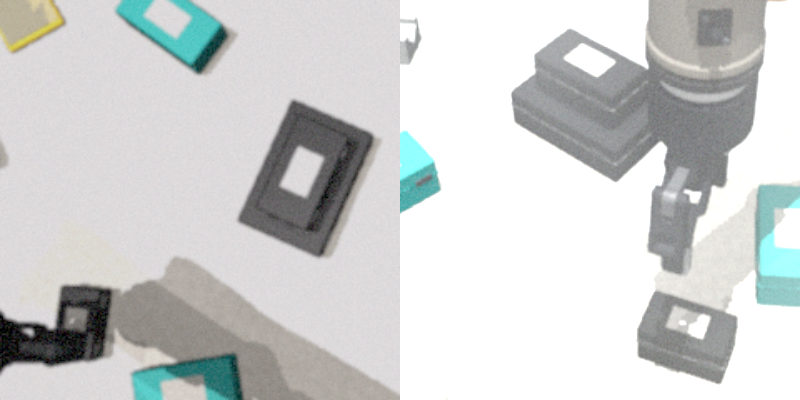

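The medium case sits squarely on the large one (top view, label ≈ (280,222) px) and the small case is unmoved. I'll measure the placed label, then grasp the small case.

Run:
```python
from h import *; import pickle
d=pickle.load(open("c3.pkl","rb"));T,S=d["top"],d["side"]; r=[]
for c,p in((T,(280,222)),(S,(284,236))):
    g=cv2.cvtColor(c["pixels"],6); m,cc,a=comp(g>g[p[1],p[0]]*.65,p); r.append(cc); print(a,cc,rect(m,c,.1))
print(tri(T,r[0],S,r[1]))
```

```text
455 [280.76043956 222.76703297] (array([574.1,  48.3], dtype=float32), np.float32(46.1), np.float32(30.0), np.float32(154.2713))
314 [283.47770701 235.68152866] (array([575.1,  46.4], dtype=float32), np.float32(46.8), np.float32(31.0), np.float32(154.14594))
(array([0.57416277, 0.04826143, 0.1013881 ]), np.float64(0.0005962780980216245))
```

Emit:
drive_tool(series=[1,0,0,40,0,0,0,1,0,0,45,0,0,0,1,0,0,40,0,0,0,1,0,0,20,0,0,0,1,0,0,12,0,0,0,1,0,0,0,0,0,0,-1,0,0,0,0,0,0,-1,0,0,0,0,0,0,-1,0,0,0,0,0,0,-1,0,0,0,0,0,0,-1,0,0,0,0,0,0], force=50)

```text
t: 15.02
eef_pos: [0.4205, 0.3053, -0.0062]
tool_rot: [-0.0, 0.998, -0.07, 0.001]
contact_force: [-0.3, -1.3, 5.8]
gripper_width: 0.534
```

```bash
python3 go.py 419.8 304.9 -7 -8
```

```text
t15.03 p [420.5 305.3  -6.2] th-8.1 zax [ 0.001  0.001 -1.   ] F [-0.3 -1.3  5.8] w0.534 q [-0.5   0.57 -0.31  2.06  0.32  0.55 -2.75]
tool shift [-0.7  0.5  0.8]
turn [-0.001 -0.001 -0.001]
```

Emit:
drive_tool(series=[-1,0,0,-10,0,0,0,-1,0,0,-25,0,0,0,-1,0,0,-40,0,0,0,-1,0,0,-40,0,0,0,-1,0,0,-30,0,0,0,-1,0,0,-15,0,0,0,-1,0,0,0,0,0,0])

```text
t: 15.9
eef_pos: [0.4202, 0.305, 0.1534]
tool_rot: [-0.0, 0.998, -0.07, 0.001]
contact_force: [-0.2, 0.4, -2.2]
gripper_width: 0.534
```

```bash
python3 go.py 574.2 48.3 153 -25.5
```

```text
t15.90 p [420.2 305.  153.4] th-8.0 zax [ 0.001  0.001 -1.   ] F [-0.2  0.4 -2.2] w0.534 q [-0.4   0.33 -0.41  1.97  0.17  0.88 -2.62]
tool shift [188.4 232.6   0.4]
turn [-0.001 -0.001  0.305]
```

Emit:
drive_tool(series=[-1,13.4,17.6,0,0,0,0,-1,32,40,0,0,0,0,-1,32,40,0,0,0,0,-1,32,40,0,0,0,0,-1,32,40,0,0,0,0,-1,32,40,0,0,0,0,-1,15,15,0,0,0,0,-1,0,0,0,0,0,0.153,-1,0,0,0,0,0,0.152,-1,0,0,0,0,0,0,-1,0,0,0,0,0,0])

```text
t: 17.27
eef_pos: [0.5734, 0.0488, 0.1521]
tool_rot: [0.0, 0.976, -0.219, -0.001]
contact_force: [-0.6, -0.4, -1.9]
gripper_width: 0.534
```

```bash
python3 go.py 574.2 48.3 94 -25.5
```

```text
t17.27 p [573.4  48.8 152.1] th-25.3 zax [-0.001 -0.    -1.   ] F [-0.6 -0.4 -1.9] w0.534 q [-0.02  0.4  -0.22  1.85  0.11  0.91 -2.3 ]
tool shift [ 1.   0.  58.1]
turn [0.001 0.001 0.004]
```

Emit:
drive_tool(series=[-1,0.5,0,20,0,0,0,-1,0,0,18,0,0,0,-1,0,0,10,0,0,0,-1,0,0,5,0,0,0,-1,0,0,2,0,0,0,-1,0,0,1,0,0,0,-1,0,0,1,0,0,0,-1,0,0,0,0,0,0])

```text
t: 18.27
eef_pos: [0.5745, 0.048, 0.096]
tool_rot: [-0.0, 0.975, -0.221, 0.0]
contact_force: [-0.5, 0.7, -1.8]
gripper_width: 0.533
```

Emit:
drive_tool(series=[-1,0,0,1,0,0,0,-1,0,0,0,0,0,0])

```text
t: 18.52
eef_pos: [0.5744, 0.048, 0.0948]
tool_rot: [0.0, 0.975, -0.221, -0.0]
contact_force: [0.6, -0.3, -2.7]
gripper_width: 0.53
```

Emit:
drive_tool(series=[-1,0,0,1,0,0,0,-1,0,0,0,0,0,0])

```text
t: 18.77
eef_pos: [0.5745, 0.0481, 0.0939]
tool_rot: [-0.0, 0.975, -0.221, 0.0]
contact_force: [-0.7, 0.7, -1.7]
gripper_width: 0.53
```

Emit:
drive_tool(series=[-1,0,0,1,0,0,0,-1,0,0,0,0,0,0])

```text
t: 19.02
eef_pos: [0.5745, 0.0481, 0.0938]
tool_rot: [0.0, 0.975, -0.221, 0.0]
contact_force: [-3.7, -1.9, 7.6]
gripper_width: 0.529
```

Emit:
drive_tool(series=[-1,0,0,0.5,0,0,0,-1,0,0,0,0,0,0])

```text
t: 19.27
eef_pos: [0.5745, 0.0481, 0.0938]
tool_rot: [0.0, 0.975, -0.221, 0.0]
contact_force: [-4.9, -0.3, 10.5]
gripper_width: 0.529
```

Emit:
drive_tool(series=[-1,0,0,-1,0,0,0,1,0,0,0,0,0,0,1,0,0,0,0,0,0,1,0,0,0,0,0,0,1,0,0,0,0,0,0,1,0,0,-15,0,0,0,1,0,0,-40,0,0,0,1,0,0,-50,0,0,0,1,22,46,0,0,0,0,1,22,46,0,0,0,0,1,22,46,0,0,0,0,1,22,46,0,0,0,0])

```text
t: 20.78
eef_pos: [0.5748, -0.1575, 0.1997]
tool_rot: [-0.0, 0.975, -0.221, 0.001]
contact_force: [-0.1, -0.7, 0.3]
gripper_width: 0.997
```

Emit:
drive_tool(series=[1,22,46,0,0,0,0,1,22,46,0,0,0,0,1,0,0,0,0,0,0,1,0,0,0,0,0,0])

```text
t: 21.28
eef_pos: [0.5749, -0.2573, 0.199]
tool_rot: [-0.0, 0.975, -0.221, 0.0]
contact_force: [0.3, 0.2, -0.7]
gripper_width: 1.004
```

```bash
python3 - <<'E'
from h import *; import pickle
from station import bot
d={n:bot.read_camera(n) for n in("top","side")}; pickle.dump(d,open("c4.pkl","wb"))
f=lambda i:(255*np.clip(i/255/.5,0,1)**.6).astype(np.uint8)
cv2.imwrite("pics/g.png",cv2.hconcat([f(cv2.resize(d["top"]["pixels"][120:360,150:390],(400,400))),f(cv2.resize(d["side"]["pixels"][140:380,170:410],(400,400)))]))
T,S=d["top"],d["side"]; r=[]
p0=np.array([.5742,.0483,.146])
for c in(T,S):
    p=cv2.projectPoints(p0,c["rvec"],c["tvec"],np.array(c["camera_matrix"]),None)[0].ravel().astype(int)
    g=cv2.cvtColor(c["pixels"],6); m,cc,a=comp(g>g[p[1],p[0]]*.65,p); r.append(cc); print(a,cc,rect(m,c,.146))
print(tri(T,r[0],S,r[1]))
E
python3 go.py 0 0 0 0
```

```text
283 [278.73144876 219.64664311] (array([573.6,  48. ], dtype=float32), np.float32(33.4), np.float32(23.0), np.float32(154.28252))
182 [283.00549451 215.15384615] (array([574.5,  46.2], dtype=float32), np.float32(33.9), np.float32(23.8), np.float32(154.68915))
(array([0.57350226, 0.04794024, 0.14746479]), np.float64(0.0003351263929744826))
t21.38 p [ 575.2 -256.   198.8] th-25.4 zax [ 0.001  0.001 -1.   ] F [0.3 1.3 0. ] w0.996 q [ 0.4   0.42 -0.11  1.68  0.05  1.04 -1.74]
tool shift [-629.5   15.3  198.6]
turn [-0.001 -0.    -0.443]
```

View pics/g.png

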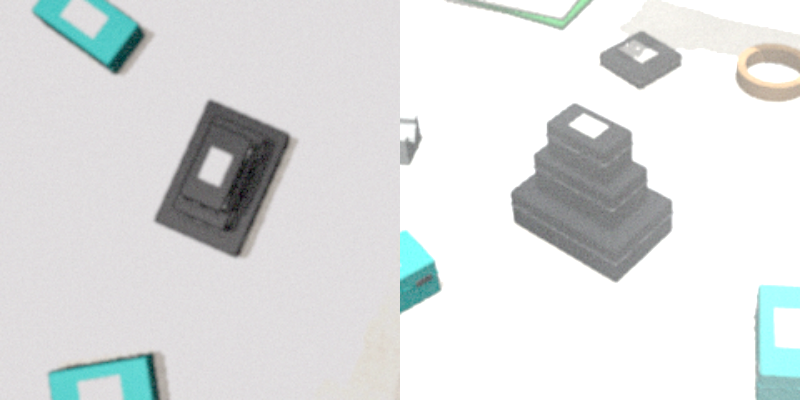

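The column stands centred and aligned, with the small label at top (279,220) and side (283,215) px, and the arm is clear of it. I'll hand in.

```bash
python3 -c "
from station import bot
print(bot.hand_in())"
```

```text
the job is handed in; nothing more can be done
None
```

The column is built and handed in at about 21.4 s: the medium case on the largest, and the smallest on the medium one. Both were lowered until they touched, then released. Hand-in reports no verdict.

**Last checks:** from both cameras, each lid label, with the medium and large ones measured before the case above was set down:

| Case | Label x, y (mm) | Label height (mm) | Long side (deg) |
|---|---|---|---|
| Small | 573.5, 47.9 | 147.5 | 154.3 |
| Medium | 574.2, 48.3 | 101.4 | 154.3 |
| Large | 574.6, 48.6 | 51.2 | 154.9 |

- **Alignment:** the centres agree within about 1 mm and the long sides within about 1°. The heights are 1–1.5 mm above nominal.
- **Final picture:** it shows the cases sitting flat and the arm clear of them. I did not measure the largest case again at the end, but it shows no visible shift.

**What disagreed:** the first grasp of the medium case closed on nothing, and the shut fingers only touched its lid with about 6.5 N. The pictures showed the real fingertips about 38 mm higher than the reported TCP height and the stated finger length imply. I allowed for that offset afterwards, and both later grasps closed at the expected widths.

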